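Load the specimen pot rack in order of height

TASK

Set up the pot rack on this blood-collection trolley: stand the four lidded specimen pots in the holders, one to each, in order of height along the row, with the shortest next to the yellow end stop and the tallest at the grey end. Keep the pots upright and leave them standing flat on the floors of their holders, and do not knock over the red cup of pipettes.

Things in the scene. Friction and masses are not known exactly. Their poses are not given: they have to be found in the camera images.
- pot_orange_c (a point): Loose specimen pot with orange screw lid: an upright straight round pot 54 mm tall in all, frosted body 46 mm across with a white label band, orange lid 50 mm across and 15 mm high on top; empty, 20 to 70 g. The point is its centre, half-way up (27 mm above its foot); z is up through the lid.
- pot_purple_c (a point): Loose specimen pot with purple screw lid: an upright straight round pot 72 mm tall in all, frosted body 46 mm across with a white label band, purple lid 50 mm across and 15 mm high on top; empty, 20 to 70 g. The point is its centre, half-way up (36 mm above its foot); z is up through the lid.
- pot_white_c (a point): Loose specimen pot with white screw lid: an upright straight round pot 90 mm tall in all, frosted body 46 mm across with a white label band, white lid 50 mm across and 15 mm high on top; empty, 20 to 70 g. The point is its centre, half-way up (45 mm above its foot); z is up through the lid.
- pot_blue_c (a point): Loose specimen pot with blue screw lid: an upright straight round pot 110 mm tall in all, frosted body 46 mm across with a white label band, blue lid 50 mm across and 15 mm high on top; empty, 20 to 70 g. The point is its centre, half-way up (55 mm above its foot); z is up through the lid.
- holder_1: Light-blue round pot holder, the leftmost (+y end) of four alike, clipped in a row to a fixed aluminium base plate; it does not move. An open cup 74 mm across outside, 66 mm across inside, 14 mm high. Origin: centre of its underside, on the base plate, 6 mm above the trolley top; its inner floor, where a pot stands, lies 4 mm above the origin and its rim 14 mm above. y runs along the row to the left, z up. Neighbouring holders are 78 to 98 mm apart centre to centre.
- holder_2: Light-blue round pot holder, the second from the left of four alike, clipped in a row to a fixed aluminium base plate; it does not move. An open cup 74 mm across outside, 66 mm across inside, 14 mm high. Origin: centre of its underside, on the base plate, 6 mm above the trolley top; its inner floor, where a pot stands, lies 4 mm above the origin and its rim 14 mm above. y runs along the row to the left, z up. Neighbouring holders are 78 to 98 mm apart centre to centre.
- holder_3: Light-blue round pot holder, the third from the left of four alike, clipped in a row to a fixed aluminium base plate; it does not move. An open cup 74 mm across outside, 66 mm across inside, 14 mm high. Origin: centre of its underside, on the base plate, 6 mm above the trolley top; its inner floor, where a pot stands, lies 4 mm above the origin and its rim 14 mm above. y runs along the row to the left, z up. Neighbouring holders are 78 to 98 mm apart centre to centre.
- holder_4: Light-blue round pot holder, the rightmost (-y end) of four alike, clipped in a row to a fixed aluminium base plate; it does not move. An open cup 74 mm across outside, 66 mm across inside, 14 mm high. Origin: centre of its underside, on the base plate, 6 mm above the trolley top; its inner floor, where a pot stands, lies 4 mm above the origin and its rim 14 mm above. y runs along the row to the left, z up. Neighbouring holders are 78 to 98 mm apart centre to centre.
- stop_yellow: Yellow end stop clamped on one end of the rack's base plate (which end varies; a like one in dark grey is at the other end); fixed, 88 mm across the plate, 26 mm along it, with a thumbscrew 20 mm high in the middle. Origin: centre of its underside, on the base plate, about 64 mm beyond the centre of the last holder, on the line of the row.
- pipette_cup_c (a point): Bystander: red tapered cup with white rim, 92 mm tall, 82 mm across the rim, with transfer pipettes standing in it to 160 mm high; loose, 120 g. The point is 46 mm above its foot on its axis; z is up.
There are look-alikes about, which are no part of the job. What is shaped like the part that bears pot_purple_c but green or turquoise is not meant. Leave any brown look-alike of the part that bears pot_white_c alone.

How it is judged:
By the outcome, as a careful person would: the job done as asked, in the order asked, and still so for the second after the job is handed in, with the robot touching nothing.
It also fails if it takes over 112 s, if anything falls off the work surface, if the arm or the gripper's body presses on something with over 40 N, if the wrist force passes 120 N, or if a joint passes its speed limit or range.

ROBOT

A 7-joint arm with a two-finger parallel gripper is mounted at the origin on the work surface. World frame = base frame: x ahead of the robot, y to its left, z up, the work surface at z = 0. Lengths are in m, angles in rad, forces in N, time in s.
With the tool pointing down it reaches from about 0.4 to 0.85 m from the base axis. Payload 4.5 kg.
Tool frame: the origin (TCP) lies midway between the tips of the shut fingers; the grasp point (between the pads) lies 19 mm behind it; z points along the fingers, y is the direction in which the jaws open and shut (so a half turn about z gives the same grasp; the last joint's range is limited). The gripper opens to 88 mm and grips with 3 to 60 N. Pads are 18 mm wide; open, the fingers measure 123 mm over their backs; the gripper's body (75 mm by 187 mm) begins 45 mm behind the grasp point.
Start: joints at [1.245, 0.689, -0.195, 1.565, 0.157, 0.902, -0.215], TCP at [0.22, -0.585, 0.214] pointing down, gripper open.
Joint ranges: [-3.01, 3.01], [-0.46, 2.08], [-1.47, 1.51], [0.13, 2.56], [-1, 4.14], [0.04, 2.09], [-2.66, 2.66]. Speed limits (rad/s): [2.57, 2.57, 3.14, 3.14, 3.14, 3.14, 3.14].

INTERFACE

Orientations are given as a rotation vector (axis times angle).
In Python, from station import ctrl gives the robot as it stands.
- The arm moves only by the shell command python3 -m inch 'ROWS' [OPENING] [FORCE]. ROWS is text: rows parted by semicolons, each of 4 numbers parted by spaces: the shift along the tool's x, y, z in units of 200 mm (1.0 is 200 mm), then the turn about the tool's z in units of pi/4 rad (1.0 is pi/4 rad). A call has 1 to 12 rows; each row is the pose to reach, as a shift and turn from the pose measured when the call began, along the tool's axes at that moment; what a row does not reach only later rows make up. A row lasts 1/12 s, in which the tool goes at most 41.7 mm and 7.16 degrees, less where a joint would pass 70% of its speed; a pose out of reach is approached as far as the arm can. A call with a number of a shift or a turn outside -1 to 1 is refused whole. A call with a gripper value outside its range is refused whole. OPENING is the gripper command: -1 is shut, 1 is fully open, values between are in proportion, set as the call begins (- or left out, the last holds). The fingers move at their own pace and stop on an object; FORCE is the grip in N (left out, the last holds). Time passes only in rows, so rows that repeat a pose let the fingers close. It gives the time, the measured TCP pose, the force and the opening at its end, in the units of the state.
- ctrl.read_state(): the state, without advancing time (a new reading comes with each control period).
- ctrl.get_image(name): name is "scene" or "top"; returns a dict with "pixels" (400x640x3 uint8, red, green, blue), "fx", "fy", "cx", "cy" (pixels), "rvec" (rotation vector, rad) and "tvec" (3), from world to camera coordinates, as OpenCV has them. Camera axes: x right, y down, z forward; pixel columns grow to the right and rows downward; lengths in m; the calibration is good to about 2 mm. A picture is of the moment at which its call begins. There is no depth.
- ctrl.finish_job(): hands the job in, once; it reports no verdict.
The state is a dict: "t": time; "joint_positions": joint angles; "joint_velocities": joint speeds; "effort": joint torques, N m; "ee_pos": TCP position; "eef_rot": TCP orientation; "force": force on the tool from outside, world axes, zero at the start; "torque": the same for the moment, N m; "opening": finger opening in m.
Only numpy, scipy, OpenCV 4.12 (cv2) and the standard library are available. Lean on these libraries where they do the work, as an engineer would, in place of code of your own. Each camera call takes 0.05 s, during which the arm holds its last target. There are 200 camera calls.

## Working session

There is one attempt and no reset: what is moved stays moved. The work goes in short steps, Python scripts to look and compute and a shell command to move; the robot and the scene stay as the last step left them, time stands still between calls to the robot, and variables do not carry over. Pictures are saved under pics/ and viewed, about 12 in all and at most 16, crops included, and the job is handed in when it is done.

```bash
ls; mkdir -p pics; python3 - <<'E'
from station import ctrl
import cv2
s=ctrl.read_state()
print({k:(v if not hasattr(v,'__len__') else [round(float(x),3) for x in v]) for k,v in s.items()})
for n in("scene","top"):
    d=ctrl.get_image(n); cv2.imwrite(f"pics/{n}0.png",cv2.cvtColor(d["pixels"],cv2.COLOR_RGB2BGR))
    print(n,d["fx"],d["cx"],d["cy"],d["rvec"],d["tvec"])
E
```

```text
pics
{'t': 0.0, 'joint_positions': [1.245, 0.69, -0.194, 1.566, 0.157, 0.902, -0.215], 'joint_velocities': [0.002, 0.0, -0.0, 0.002, -0.001, 0.0, 0.001], 'effort': [0.001, -52.756, -1.267, -15.343, -0.053, 0.006, 0.0], 'ee_pos': [0.22, -0.584, 0.214], 'eef_rot': [-3.089, -0.562, 0.001], 'force': [-0.375, 0.481, 0.014], 'torque': [0.031, 0.009, 0.003], 'opening': 0.08823402829553686}
scene 375.5626622209032 322.4165254006531 197.1678936114863 [ 2.22981379  1.35530124 -0.39020087] [-0.32345708 -0.31424999  1.32117427]
top 377.24361364675025 319.8642675823458 198.7438198690163 [ 2.1663781  -2.14136615  0.20112477] [0.08311541 0.51877264 1.00889794]
```

View pics/scene0.png

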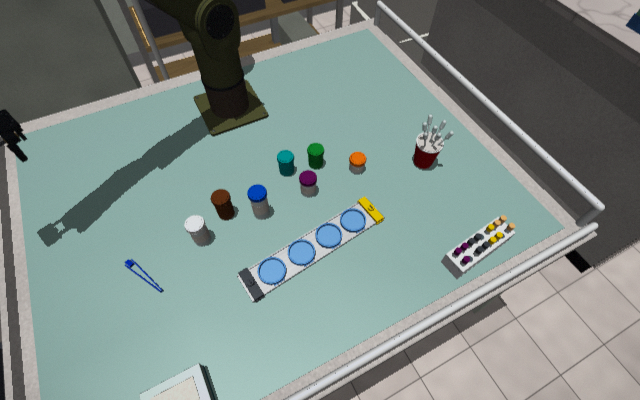

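View pics/top0.png

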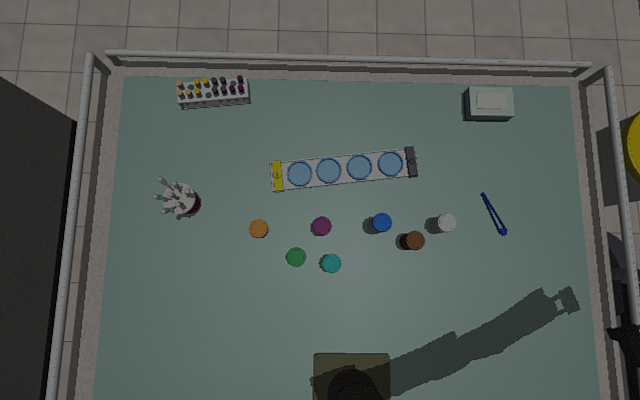

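The top view has +x up and +y left. The yellow stop is at (277,176), on the +y end, so the order is orange→1, purple→2, white→3, blue→4. Lids: orange (259,229), purple (322,226), blue (382,223), white (446,223). The decoys are brown (413,240), green (296,257) and turquoise (331,263). The red cup is at about (180,200).

```bash
cat > h.py <<'E'
from station import ctrl
import cv2, numpy as np
def img(n):
    d=ctrl.get_image(n); d["R"]=cv2.Rodrigues(np.array(d["rvec"]))[0]; d["hsv"]=cv2.cvtColor(d["pixels"],cv2.COLOR_RGB2HSV); return d
def cast(d,u,v,z):
    r=d["R"].T@np.array([(u-d["cx"])/d["fx"],(v-d["cy"])/d["fy"],1]); c=-d["R"].T@np.array(d["tvec"])
    return c+r*(z-c[2])/r[2]
def proj(d,p):
    return cv2.projectPoints(np.array([p],float),np.array(d["rvec"]),np.array(d["tvec"]),np.array([[d["fx"],0,d["cx"]],[0,d["fy"],d["cy"]],[0,0,1.]]),None)[0].ravel()
R={"orange":((5,150,120),(16,255,255),.054),"purple":((135,80,40),(165,255,255),.072),"blue":((106,150,80),(122,255,255),.110),
"white":((0,0,175),(180,40,255),.090),"holder":((95,60,100),(112,190,255),.020),"yellow":((20,150,120),(32,255,255),.018)}
def blobs(d,name,amin=60):
    lo,hi,z=R[name]; m=cv2.inRange(d["hsv"],lo,hi); m=cv2.morphologyEx(m,cv2.MORPH_CLOSE,np.ones((3,3)))
    out=[]
    for c in cv2.findContours(m,cv2.RETR_EXTERNAL,cv2.CHAIN_APPROX_NONE)[0]:
        if cv2.contourArea(c)<amin: continue
        x,y,w,h=cv2.boundingRect(c); (u,v),ax,_=cv2.fitEllipse(c)
        out.append((u,v,w,h,cast(d,u,v,z)))
    return out
E
python3 - <<'E'
from h import *
np.set_printoptions(precision=4,suppress=True)
for n in("top","scene"):
    d=img(n)
    for k in R:
        for b in blobs(d,k): 
            if .35<b[4][0]<.95 and abs(b[4][1])<.5: print(n,k,np.round(b[:4],1),b[4])
    for p in [(0,0,0),(.6,0,0)]: print(proj(d,p))
E
```

```text
top orange [256.5 227.3  16.   17. ] [0.4353 0.2597 0.054 ]
top purple [321.4 225.6  18.   18. ] [0.4404 0.0853 0.072 ]
top blue [381.9 222.1  19.   19. ] [ 0.448  -0.0692  0.11  ]
top holder [382.  221.5  19.   21. ] [ 0.4583 -0.0871  0.02  ]
top holder [299.2 172.9  26.   26. ] [0.5946 0.1482 0.02  ]
top holder [328.5 169.5  26.   27. ] [0.606  0.0647 0.02  ]
top holder [359.3 166.   25.   26. ] [ 0.6178 -0.024   0.02  ]
top holder [390.7 162.8  25.   26. ] [ 0.6289 -0.1152  0.02  ]
top yellow [277.3 175.8  10.   29. ] [0.5858 0.2107 0.018 ]
[350.9425 392.7215]
[350.1956 173.4532]
scene orange [357.4 158.   17.   13. ] [0.435  0.2557 0.054 ]
scene purple [307.5 177.7  18.   17. ] [0.4444 0.0833 0.072 ]
scene blue [137.5 270.1  37.   33. ] [ 0.5282 -0.3965  0.11  ]
scene blue [256.7 192.5  19.   17. ] [ 0.4522 -0.0695  0.11  ]
scene white [264.1 274.9  30.   36. ] [ 0.6649 -0.1401  0.09  ]
scene white [285.4 261.3  41.   40. ] [ 0.6566 -0.0811  0.09  ]
scene white [313.3 244.3  39.   39. ] [ 0.6469 -0.0005  0.09  ]
scene white [478.2 244.6  70.   56. ] [0.8367 0.3656 0.09  ]
scene white [193.7 222.4  22.   18. ] [ 0.451  -0.2451  0.09  ]
scene white [328.9 234.5  36.   35. ] [0.6406 0.0468 0.09  ]
scene white [359.5 215.5  28.   26. ] [0.628  0.1444 0.09  ]
scene white [429.2 141.6  28.   22. ] [0.5021 0.4624 0.09  ]
scene holder [137.4 270.2  39.   35. ] [ 0.4747 -0.42    0.02  ]
scene holder [271.5 270.4  29.   30. ] [ 0.6329 -0.1148  0.02  ]
scene holder [301.1 251.9  27.   29. ] [ 0.6211 -0.0243  0.02  ]
scene holder [328.6 234.8  27.   27. ] [0.6094 0.0647 0.02  ]
scene holder [352.8 219.6  26.   25. ] [0.5983 0.1479 0.02  ]
scene yellow [371.1 209.5  26.   27. ] [0.5925 0.212  0.018 ]
[230.4692 107.8378]
[306.0028 245.0777]
```

```bash
cat >> h.py <<'E'
def shift(x,y,z,yaw_deg):
    "units for inch; yaw = world angle of tool y (jaw axis)"
    s=ctrl.read_state(); Rm=cv2.Rodrigues(np.array(s["eef_rot"]))[0]
    d=Rm.T@(np.array([x,y,z])-s["ee_pos"])/.2
    a=np.degrees(np.arctan2(Rm[1,1],Rm[0,1])); turn=-((yaw_deg-a+90)%180-90)/45
    print("t",round(s["t"],2),"pos",np.round(s["ee_pos"],4),"yaw",round(a,1),"tilt",np.round(Rm[:2,2],3),"shift",np.round(d,3),"turn",round(turn,3),"open",round(s["opening"],4),"F",np.round(s["force"],1))
E
python3 - <<'E'
from h import *
np.set_printoptions(precision=4,suppress=True)
R.update(white=((0,0,150),(180,45,255),.09),orange=((3,100,80),(19,255,255),.054),brown=((3,100,30),(15,255,120),.09),green=((50,150,40),(75,255,255),.072),turq=((84,160,60),(96,255,255),.072),red=((0,150,60),(4,255,255),.0))
for n in("top","scene"):
    d=img(n)
    for k in("white","orange","brown","green","turq","red"):
        for b in blobs(d,k,50):
            if .3<b[4][0]<.55 and abs(b[4][1])<.6: print(n,k,np.round(b[:4],1),b[4])
shift(.45,-.245,.2,7.5)
E
```

```text
top orange [258. 228.  19.  19.] [0.4334 0.2555 0.054 ]
top brown [414.4 240.2  20.   19. ] [ 0.4033 -0.1578  0.09  ]
top turq [331.  263.3  19.   18. ] [0.3417 0.0594 0.072 ]
scene white [231.8 179.4 146.   23. ] [ 0.3661 -0.1113  0.09  ]
scene white [386.8 142.7  21.   21. ] [0.4482 0.3461 0.09  ]
scene white [362.  134.4  45.   16. ] [0.3857 0.2973 0.09  ]
scene orange [219.6 196.3  18.   14. ] [ 0.3781 -0.1588  0.054 ]
scene orange [357.2 159.   17.   15. ] [0.438  0.2533 0.054 ]
scene brown [221.5 202.9  22.   30. ] [ 0.4268 -0.1622  0.09  ]
scene green [315.3 154.9  17.   26. ] [0.3798 0.1412 0.072 ]
scene turq [284.4 157.5  17.   18. ] [0.3472 0.0556 0.072 ]
t 0.3 pos [ 0.22   -0.5848  0.2141] yaw -69.4 tilt [-0.     0.001] shift [ 1.675 -1.185  0.071] turn -1.708 open 0.088 F [-0.5  0.4  0. ]
```

```bash
python3 -m inch '.13 -.1 0 -.15;.27 -.2 0 -.3;.4 -.3 0 -.45;.55 -.4 0 -.6;.68 -.5 0 -.75;.8 -.58 0 -.9;.85 -.6 0 -1;.85 -.6 0 -1' .6 10; python3 - <<'E'
from h import *
R["white"]=((0,0,140),(180,60,255),.09)
d=img("top")
for b in blobs(d,"white",50):
    if .3<b[4][0]<.55 and -.35<b[4][1]<.1: print(b)
cv2.imwrite("pics/t1.png",cv2.resize(cv2.cvtColor(d["pixels"][180:300,360:520],cv2.COLOR_RGB2BGR),None,fx=4,fy=4,interpolation=cv2.INTER_NEAREST))
shift(.45,-.242,.2,7.5)
E
```

```text
t: 0.97
ee_pos: [0.3397, -0.4097, 0.2146]
eef_rot: [-2.633, -1.713, -0.004]
force: [-0.1, -0.7, -0.4]
opening: 0.0705
t 1.02 pos [ 0.3378 -0.4119  0.2144] yaw -24.3 tilt [0.    0.001] shift [1.005 0.162 0.073] turn -0.707 open 0.0706 F [-1.3 -0.7 -0.9]
```

View pics/t1.png

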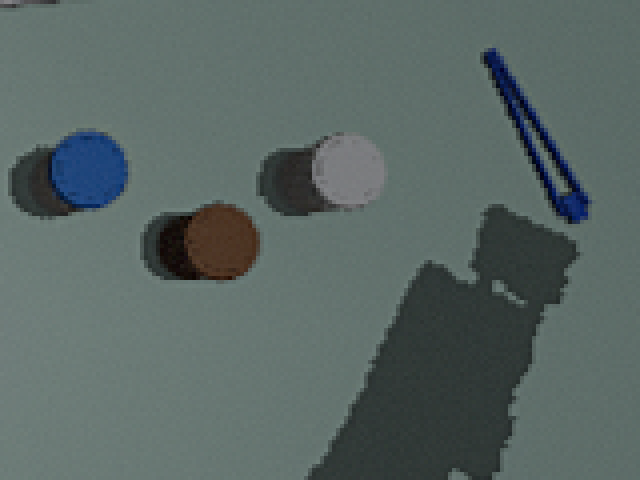

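White lid top is centred at crop (349,170), i.e. pixel (447.2,222.5); blue is at (382.2,222.5), matching the mask.

```bash
python3 - <<'E'
from h import *
d=img("top")
print(cast(d,447.2,222.5,.09),cast(d,415.5,240.5,.09))
s=img("scene"); R["white"]=((0,0,165),(180,40,255),.09)
for b in blobs(s,"white"):
    if .4<b[4][0]<.5 and -.3<b[4][1]<-.2: print(b)
shift(.45,-.243,.2,7.5)
E
```

```text
[ 0.45093119 -0.24674706  0.09      ] [ 0.4026654  -0.16079067  0.09      ]
(193.76023864746094, 222.4900360107422, 22, 18, array([ 0.45122231, -0.24513022,  0.09      ]))
t 1.12 pos [ 0.3357 -0.4139  0.2141] yaw -24.6 tilt [-0.001 -0.   ] shift [1.015 0.164 0.07 ] turn -0.714 open 0.0708 F [ 0.6 -0.1 -0.1]
```

```bash
python3 -m inch '.15 .02 .0 -.15;.3 .05 .0 -.3;.45 .07 .0 -.45;.6 .1 .05 -.6;.75 .12 .1 -.71;.9 .15 .2 -.71;1 .165 .3 -.71;1 .165 .4 -.71;1 .165 .4 -.71;1 .165 .4 -.71'; python3 -c "
from h import *
shift(.451,-.2455,.0635,7.5)"
```

```text
t: 1.95
ee_pos: [0.4475, -0.2475, 0.1333]
eef_rot: [-2.077, -2.354, 0.005]
force: [-0.3, 0.6, -0.2]
opening: 0.0703
t 1.95 pos [ 0.4475 -0.2475  0.1333] yaw 7.1 tilt [-0.004 -0.001] shift [0.008 0.02  0.349] turn -0.008 open 0.0703 F [-0.3  0.6 -0.2]
```

```bash
python3 -m inch '.008 .02 .1 0;.008 .02 .25 0;.008 .02 .35 0;.008 .02 .35 0;.008 .02 .35 0;.008 .02 .35 0' ; python3 -m inch '0 0 0 0;0 0 0 0;0 0 0 0;0 0 0 0;0 0 0 0;0 0 0 0;0 0 0 0;0 0 0 0' -1 12; python3 -c "
from h import *
shift(.6195,-.0242,.22,7.5)"
```

```text
t: 2.45
ee_pos: [0.4516, -0.2469, 0.0648]
eef_rot: [-2.082, -2.353, 0.005]
force: [0.0, -1.1, 0.1]
opening: 0.0703
t: 3.12
ee_pos: [0.458, -0.247, 0.0677]
eef_rot: [2.073, 2.347, 0.006]
force: [3.9, 0.7, 18.3]
opening: 0.0209
t 3.12 pos [ 0.458  -0.247   0.0677] yaw 7.1 tilt [ 0.01  -0.004] shift [ 1.002  0.946 -0.758] turn -0.009 open 0.0209 F [ 3.9  0.7 18.3]
```

```bash
python3 - <<'E'
from h import *
d=img("scene");a=cv2.resize(d["pixels"][120:270,120:310],None,fx=4,fy=4)
cv2.imwrite("pics/s2.png",cv2.cvtColor(a,cv2.COLOR_RGB2BGR))
s=ctrl.read_state();print(s["opening"],s["force"],s["ee_pos"])
E
```

```text
0.02057190450223027 [ 3.94679783  1.17558654 17.63707473] [ 0.45814229 -0.24702757  0.06779981]
```

View pics/s2.png

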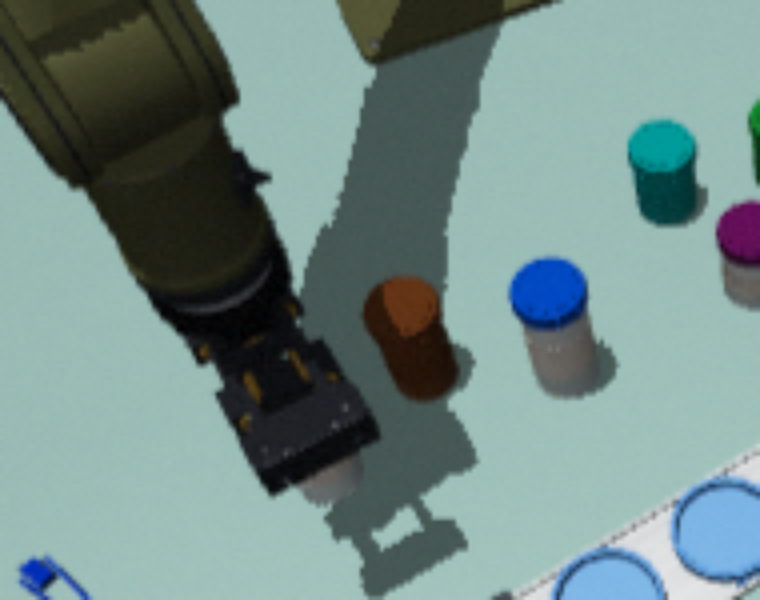

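```bash
python3 - <<'E'
from h import *
d=img("scene");a=cv2.resize(d["pixels"][195:265,165:255],None,fx=8,fy=7,interpolation=cv2.INTER_CUBIC)
a=(255*(a/255.)**.45).astype(np.uint8)
cv2.imwrite("pics/s3.png",cv2.cvtColor(a,cv2.COLOR_RGB2BGR))
for z in (0,.09):
  for dx,dy in((0,0),(.023,0),(-.023,0),(0,.023),(0,-.023)): print(z,dx,dy,proj(d,(.451+dx,-.2455+dy,z)).round(1))
print(proj(d,(.458,-.247,.068)))
E
```

```text
0 0 0 [202.5 238.5]
0 0.023 0 [205.1 245.2]
0 -0.023 0 [199.9 232. ]
0 0 0.023 [210.5 235.2]
0 0 -0.023 [194.4 242. ]
0.09 0 0 [193.6 222.5]
0.09 0.023 0 [196.3 229.5]
0.09 -0.023 0 [190.9 215.6]
0.09 0 0.023 [202.3 218.9]
0.09 0 -0.023 [184.8 226.1]
[196.14131463 228.96611722]
```

View pics/s3.png

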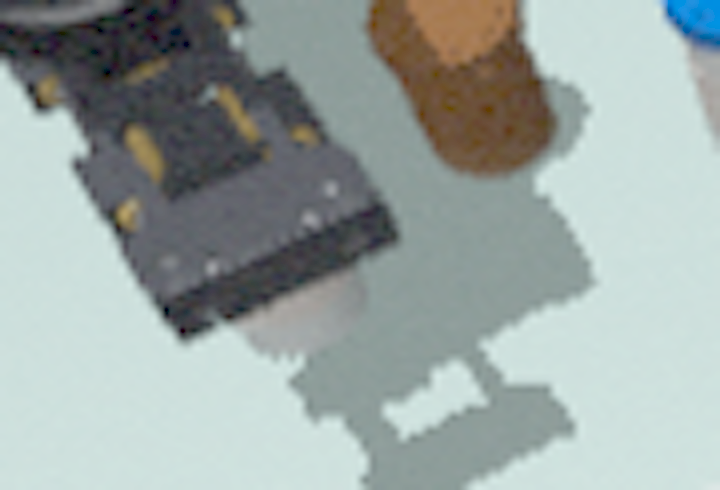

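```bash
python3 - <<'E'
from h import *
d=img("scene"); s=ctrl.read_state(); Rm=cv2.Rodrigues(np.array(s["eef_rot"]))[0]; p=np.array(s["ee_pos"])
for sy in(-1,1):
  for sx in(-1,1):
    q=p+Rm@np.array([sx*.0375,sy*.0935,-.064]); print(q.round(3),"->",proj(d,q).round(1))
print(s["opening"],s["force"],s["torque"],s["joint_positions"])
E
```

```text
[ 0.369 -0.296  0.131] -> [160.4 197.4]
[ 0.36  -0.221  0.131] -> [188.1 184. ]
[ 0.555 -0.272  0.133] -> [190.6 252.7]
[ 0.546 -0.198  0.133] -> [220.  236.5]
0.019282330246968623 [ 4.40811573  0.86120357 18.24203978] [ 0.13626605 -0.98816335  0.00869414] [ 0.6170859   0.80570214 -0.34876039  2.00277444  0.63544763  0.42829642
 -0.09377616]
```

The pot still stands where it was: its foot is at pixel (203,238), against a predicted (202.5,238.5). The fingers read 20 mm with 18 N upward, so the pads seem to have caught the lid near their tips and splayed. I'll reopen, go lower and regrip.

```bash
python3 -m inch '0 0 0 0;0 0 0 0;0 0 0 0;0 0 0 0;0 0 0 0;0 0 0 0' .6; python3 - <<'E'
from h import *
shift(.451,-.2455,.045,7.5)
d=img("scene");a=cv2.resize(d["pixels"][195:265,165:255],None,fx=8,fy=7,interpolation=cv2.INTER_CUBIC)
a=(255*(a/255.)**.45).astype(np.uint8)
cv2.imwrite("pics/s4.png",cv2.cvtColor(a,cv2.COLOR_RGB2BGR))
E
```

```text
t: 3.77
ee_pos: [0.4576, -0.247, 0.0675]
eef_rot: [2.074, 2.347, 0.005]
force: [1.3, 0.8, -0.8]
opening: 0.0572
t 3.77 pos [ 0.4576 -0.247   0.0675] yaw 7.1 tilt [ 0.01  -0.004] shift [ 0.012 -0.033  0.112] turn -0.009 open 0.0572 F [ 1.3  0.8 -0.8]
```

View pics/s4.png

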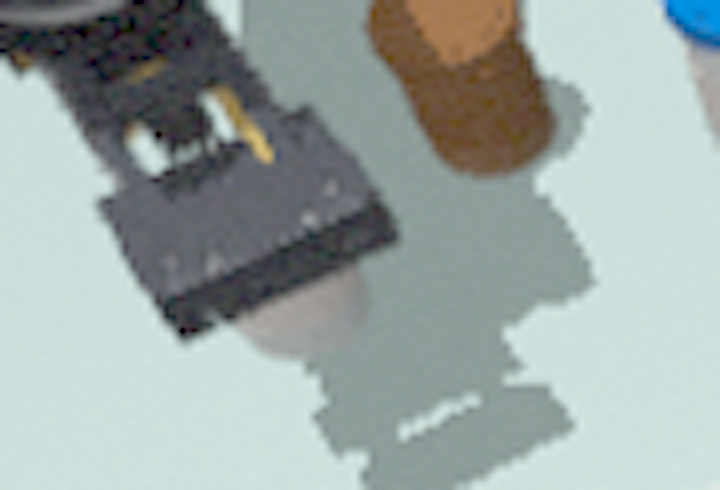

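```bash
python3 -m inch '0 0 -.15 0;0 0 -.3 0;0 0 -.42 0;-.1 -.1 -.42 0;-.2 -.25 -.42 0;-.33 -.4 -.42 0;-.4 -.54 -.42 0;-.4 -.54 -.42 0;-.4 -.54 -.42 0;-.4 -.54 -.42 0;-.4 -.54 -.42 0;-.4 -.54 -.42 0' -1 ; python3 - <<'E'
from h import *
shift(.36,-.33,.03,7.5)
for n,sl in(("scene",np.s_[120:270,60:250]),("top",np.s_[190:340,400:590])):
    d=img(n);a=cv2.resize(d["pixels"][sl],None,fx=2.1,fy=4,interpolation=cv2.INTER_CUBIC) if 0 else cv2.resize(d["pixels"][sl],(399,600*399//760),interpolation=cv2.INTER_CUBIC)
    globals()[n]=(255*(a/255.)**.5).astype(np.uint8); s=ctrl.read_state(); print(proj(d,s["ee_pos"]))
cv2.imwrite("pics/s5.png",cv2.cvtColor(np.hstack([scene,top]),cv2.COLOR_RGB2BGR))
E
```

```text
t: 4.82
ee_pos: [0.361, -0.3383, 0.151]
eef_rot: [2.07, 2.35, 0.007]
force: [-0.3, -0.5, 1.0]
opening: 0.0004
t 4.82 pos [ 0.361  -0.3383  0.151 ] yaw 7.2 tilt [ 0.011 -0.003] shift [ 0.045 -0.006  0.605] turn -0.006 open 0.0004 F [-0.3 -0.5  1. ]
[139.43848651 197.05907198]
[494.85483804 257.36666495]
```

View pics/s5.png

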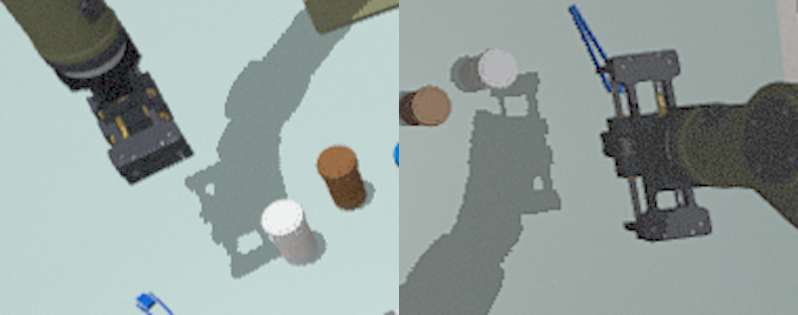

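The white pot is still upright. In the top view the fingertips appear about 5 px right of the reported TCP, as if they sat higher than the TCP says. I'll probe the table with the shut fingers to check.

```bash
python3 -m inch '.04 0 .15 0;.04 0 .3 0;.04 0 .45 0;.04 0 .55 0;.04 0 .6 0;.04 0 .6 0;.04 0 .6 0' ; python3 -m inch '0 0 .01 0;0 0 .02 0;0 0 .03 0;0 0 .04 0;0 0 .05 0;0 0 .05 0;0 0 .05 0'
```

```text
t: 5.5
ee_pos: [0.3612, -0.3304, 0.0307]
eef_rot: [2.07, 2.351, 0.006]
force: [1.2, -0.0, -0.2]
opening: 0.0008
t: 6.08
ee_pos: [0.3612, -0.3304, 0.0207]
eef_rot: [2.07, 2.351, 0.006]
force: [0.3, -0.4, 0.2]
opening: 0.0009
```

```bash
python3 -m inch '0 0 .02 0;0 0 .04 0;0 0 .06 0;0 0 .07 0;0 0 .07 0;0 0 .07 0' ; python3 -m inch '0 0 .02 0;0 0 .04 0;0 0 .05 0;0 0 .05 0;0 0 .05 0'
```

```text
t: 6.58
ee_pos: [0.3613, -0.3303, 0.0064]
eef_rot: [2.07, 2.352, 0.006]
force: [-0.1, -0.9, 0.8]
opening: 0.0003
t: 7.0
ee_pos: [0.3613, -0.3303, -0.0038]
eef_rot: [2.07, 2.352, 0.006]
force: [-0.7, 1.2, -0.5]
opening: 0.0005
```

```bash
python3 -m inch '0 0 .02 0;0 0 .04 0;0 0 .05 0;0 0 .05 0;0 0 .05 0' ; python3 -m inch '0 0 .02 0;0 0 .04 0;0 0 .05 0;0 0 .05 0;0 0 .05 0'
```

```text
t: 7.42
ee_pos: [0.3613, -0.3302, -0.014]
eef_rot: [2.07, 2.353, 0.005]
force: [0.7, -0.4, -0.2]
opening: 0.0004
t: 7.83
ee_pos: [0.3614, -0.3301, -0.0238]
eef_rot: [2.069, 2.353, 0.005]
force: [-0.2, -0.1, 4.6]
opening: 0.0001
```

The fingers touch the table at a reported z of about −0.0235, so the true tip height is reported z + 0.0235. That also agrees with the lid contact: 0.068 + 0.0235 ≈ 0.091. I'll check for an x/y offset too.

```bash
python3 -m inch '0 0 -.1 0;0 0 -.25 0;0 0 -.4 0;0 0 -.6 0;0 0 -.6 0;0 0 -.6 0' .6; python3 - <<'E'
from h import *
s=ctrl.read_state(); Rm=cv2.Rodrigues(np.array(s["eef_rot"]))[0]; p=np.array(s["ee_pos"])+[0,0,.0235]
out=[]
for n,sl in(("scene",np.s_[140:240,80:200]),("top",np.s_[210:310,450:570])):
    d=img(n); a=(255*(d["pixels"][sl]/255.)**.45).astype(np.uint8)
    a=cv2.resize(a,(480,400),interpolation=cv2.INTER_CUBIC)
    o=np.array([sl[1].start,sl[0].start])
    for q in [(0,0,0)]+[(i*.0375,j*.0935,-.064) for i in(-1,1) for j in (-1,1)]:
        u=(proj(d,p+Rm@np.array(q))-o)*4; cv2.circle(a,tuple(int(k) for k in u),3,(255,0,0),-1)
    out.append(a[:,:400])
print(p,s["opening"])
cv2.imwrite("pics/s6.png",cv2.cvtColor(np.hstack(out),cv2.COLOR_RGB2BGR))
E
```

```text
t: 8.33
ee_pos: [0.3613, -0.3308, 0.0978]
eef_rot: [2.068, 2.349, 0.006]
force: [0.6, -0.1, -0.6]
opening: 0.0381
[ 0.36126859 -0.33078548  0.12127637] 0.038122085491453205
```

View pics/s6.png

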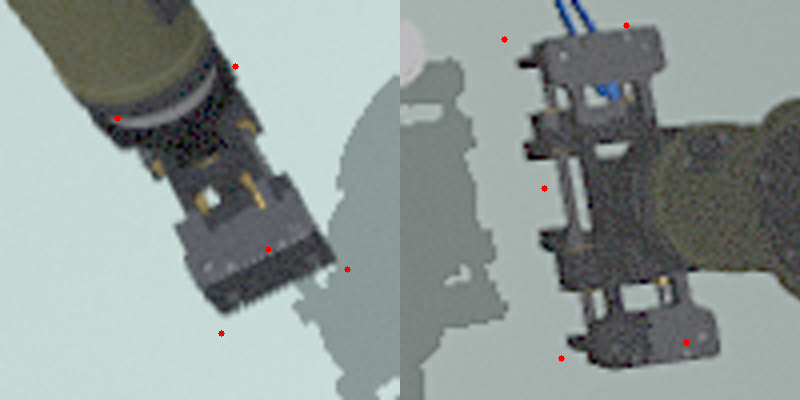

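The overlay shows no clear lateral offset; the residuals fit body edges that simply sit higher. Only z needs correcting, by +0.0235.

```bash
sed -i 's/(np.array(\[x,y,z\])-s\["ee_pos"\])/(np.array([x,y,z-.0235])-s["ee_pos"])/' h.py
python3 -m inch '0 0 -.1 0;0 0 -.1 0;.1 .1 -.1 0;.2 .25 -.1 0;.33 .4 -.1 0;.37 .5 -.1 0;.37 .5 -.1 0;.37 .5 -.1 0;.37 .5 -.1 0' .6; python3 -c "
from h import *
shift(.451,-.2455,.060,7.5)"
```

```text
t: 9.18
ee_pos: [0.4476, -0.2441, 0.1146]
eef_rot: [2.073, 2.354, 0.001]
force: [-0.1, -0.3, 0.6]
opening: 0.0705
t 9.18 pos [ 0.4476 -0.2441  0.1146] yaw 7.3 tilt [ 0.004 -0.003] shift [-0.008  0.015  0.391] turn -0.005 open 0.0705 F [-0.1 -0.3  0.6]
```

```bash
python3 -m inch '-.008 .015 .1 0;-.008 .015 .25 0;-.008 .015 .35 0;-.008 .015 .39 0;-.008 .015 .39 0;-.008 .015 .39 0;-.008 .015 .39 0' ; python3 -m inch '0 0 0 0;0 0 0 0;0 0 0 0;0 0 0 0;0 0 0 0;0 0 0 0' -1 10; python3 -c "
from h import *
shift(.6195,-.0242,.21,7.5)"
```

```text
t: 9.77
ee_pos: [0.4513, -0.2462, 0.0375]
eef_rot: [2.073, 2.353, 0.001]
force: [0.6, -0.9, 0.0]
opening: 0.0706
t: 10.27
ee_pos: [0.4518, -0.2464, 0.038]
eef_rot: [2.072, 2.352, 0.001]
force: [0.6, -0.4, 5.6]
opening: 0.0491
t 10.27 pos [ 0.4518 -0.2464  0.038 ] yaw 7.2 tilt [ 0.006 -0.004] shift [ 0.993  0.975 -0.742] turn -0.006 open 0.0491 F [ 0.6 -0.4  5.6]
```

```bash
python3 -m inch '0 0 -.1 0;0 0 -.25 0;0 0 -.45 0;.1 .1 -.6 0;.25 .25 -.7 0;.4 .4 -.7 0;.55 .55 -.7 0;.7 .7 -.7 0;.85 .85 -.7 0;.95 .93 -.7 0;.99 .97 -.7 0;.99 .97 -.7 0'; python3 -c "
from h import *
shift(.6195,-.0242,.0725,7.5)"
```

```text
t: 11.27
ee_pos: [0.6196, -0.0201, 0.1778]
eef_rot: [2.066, 2.359, 0.006]
force: [0.0, 0.3, 0.7]
opening: 0.0495
t 11.27 pos [ 0.6196 -0.0201  0.1778] yaw 7.6 tilt [ 0.007 -0.001] shift [-0.019 -0.008  0.644] turn 0.001 open 0.0495 F [0.  0.3 0.7]
```

```bash
python3 -m inch '-.02 -.008 .1 0;-.02 -.008 .25 0;-.02 -.008 .4 0;-.02 -.008 .5 0;-.02 -.008 .56 0;-.02 -.008 .56 0;-.02 -.008 .56 0;-.02 -.008 .56 0'; python3 - <<'E'
from h import *
shift(.6195,-.0242,.0725,7.5)
d=img("scene");a=cv2.resize(d["pixels"][180:300,220:380],(800,600),interpolation=cv2.INTER_CUBIC)
cv2.imwrite("pics/s7.png",cv2.cvtColor((255*(a/255.)**.6).astype(np.uint8),cv2.COLOR_RGB2BGR))
E
```

```text
t: 11.93
ee_pos: [0.6201, -0.025, 0.0672]
eef_rot: [2.066, 2.357, 0.008]
force: [0.0, -0.4, 0.3]
opening: 0.0493
t 11.93 pos [ 0.6201 -0.025   0.0672] yaw 7.5 tilt [ 0.009 -0.001] shift [ 0.004 -0.003  0.091] turn 0.0 open 0.0493 F [ 0.  -0.4  0.3]
```

View pics/s7.png

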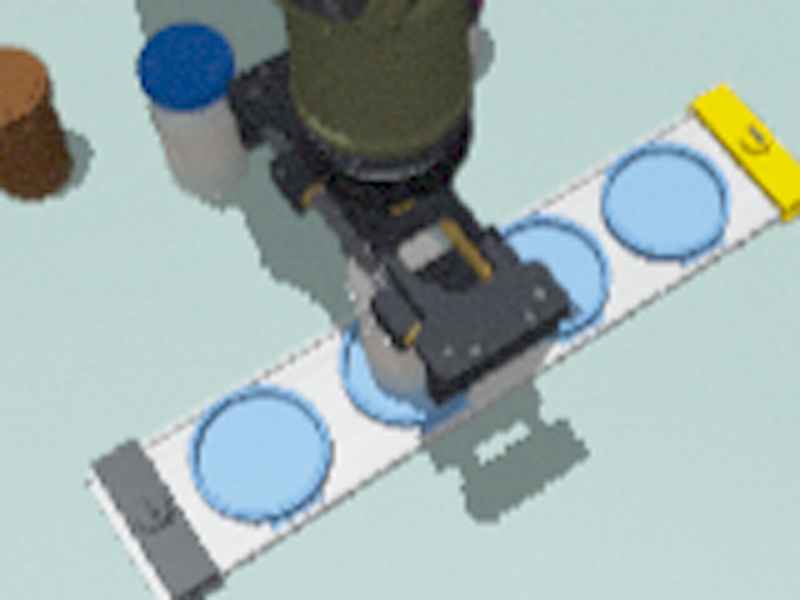

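White is held upright over holder 3, about 19 mm above its floor. I'll lower it, release and retreat.

```bash
python3 -m inch '.004 -.003 .03 0;.004 -.003 .06 0;.004 -.003 .08 0;.004 -.003 .09 0;.004 -.003 .095 0;.004 -.003 .095 0;.004 -.003 .095 0'; python3 -m inch '0 0 0 0;0 0 0 0;0 0 0 0;0 0 0 0' .5;  python3 -m inch '0 0 -.05 0;0 0 -.15 0;0 0 -.3 0;0 0 -.5 0;0 0 -.65 0;0 0 -.75 0;0 0 -.75 0;0 0 -.75 0' .6; python3 - <<'E'
from h import *
shift(.450,-.0695,.15,7.5)
R["white"]=((0,0,165),(180,40,255),.10)
E
```

```text
t: 12.57
ee_pos: [0.6199, -0.024, 0.0484]
eef_rot: [2.066, 2.357, 0.009]
force: [-0.3, 0.0, 0.1]
opening: 0.0492
t: 12.9
ee_pos: [0.62, -0.024, 0.0485]
eef_rot: [2.066, 2.357, 0.009]
force: [-0.1, 1.1, -0.5]
opening: 0.0659
t: 13.57
ee_pos: [0.6192, -0.0238, 0.2002]
eef_rot: [2.064, 2.355, 0.012]
force: [-0.2, 0.5, -0.1]
opening: 0.0706
t 13.57 pos [ 0.6192 -0.0238  0.2002] yaw 7.5 tilt [ 0.013 -0.001] shift [-0.115 -0.873  0.358] turn 0.001 open 0.0706 F [-0.2  0.5 -0.1]
```

```bash
python3 -m inch '-.02 -.15 0 0;-.04 -.32 0 0;-.07 -.5 0 0;-.09 -.68 0.05 0;-.11 -.8 .15 0;-.115 -.87 .25 0;-.115 -.87 .32 0;-.115 -.87 .35 0;-.115 -.87 .35 0;-.115 -.87 .35 0'; python3 - <<'E'
from h import *
shift(.450,-.0695,.081,7.5)
d=img("scene"); a=cv2.resize(d["pixels"][150:300,200:400],(800,600),interpolation=cv2.INTER_CUBIC)
cv2.imwrite("pics/s8.png",cv2.cvtColor((255*(a/255.)**.6).astype(np.uint8),cv2.COLOR_RGB2BGR))
R["white"]=((0,0,180),(180,40,255),.10)
E
```

```text
t: 14.4
ee_pos: [0.451, -0.0691, 0.1278]
eef_rot: [2.064, 2.356, 0.012]
force: [-0.7, 0.9, 0.3]
opening: 0.0701
t 14.4 pos [ 0.451  -0.0691  0.1278] yaw 7.6 tilt [ 0.012 -0.   ] shift [-0.001 -0.009  0.352] turn 0.001 open 0.0701 F [-0.7  0.9  0.3]
```

View pics/s8.png

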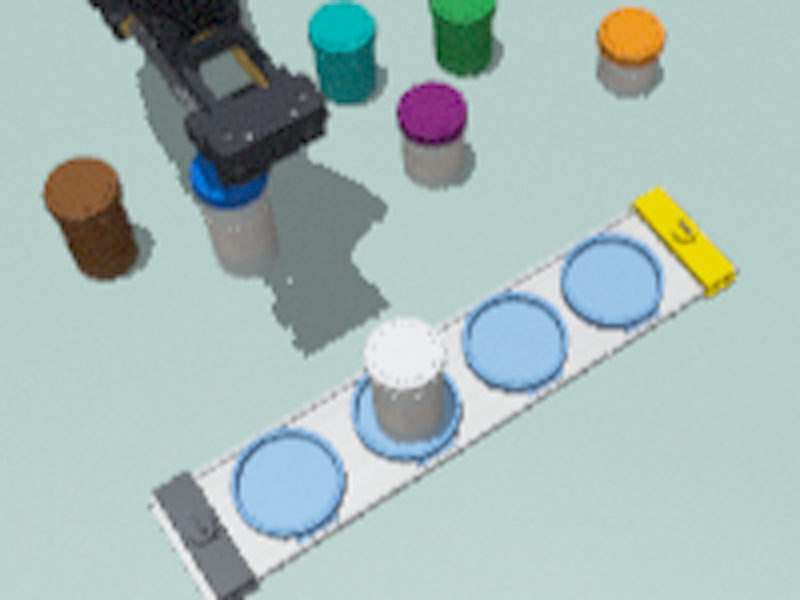

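White stands upright in holder 3, with its foot near crop (410,420) inside the cup. Next is blue.

```bash
python3 -m inch '0 -.009 .1 0;0 -.009 .22 0;0 -.009 .3 0;0 -.009 .34 0;0 -.009 .35 0;0 -.009 .35 0;0 -.009 .35 0' ; python3 -m inch '0 0 0 0;0 0 0 0;0 0 0 0;0 0 0 0;0 0 0 0;0 0 0 0' -1 10; python3 -c "
from h import *
shift(.631,-.115,.21,7.5)
d=img('scene'); print(cast(d,301.25,238,.1))"
```

```text
t: 15.03
ee_pos: [0.4514, -0.0692, 0.0589]
eef_rot: [2.063, 2.354, 0.015]
force: [0.2, 0.7, -1.2]
opening: 0.0703
t: 15.53
ee_pos: [0.4517, -0.0693, 0.0593]
eef_rot: [2.062, 2.354, 0.016]
force: [-0.6, -0.1, 5.6]
opening: 0.0495
t 15.53 pos [ 0.4517 -0.0693  0.0593] yaw 7.5 tilt [ 0.016 -0.   ] shift [-0.346  0.869 -0.622] turn 0.001 open 0.0495 F [-0.6 -0.1  5.6]
[ 0.62220726 -0.0215093   0.1       ]
```

```bash
python3 -m inch '0 0 -.1 0;0 0 -.25 0;0 0 -.42 0;-.05 .1 -.55 0;-.1 .25 -.6 0;-.16 .4 -.6 0;-.22 .55 -.6 0;-.28 .7 -.6 0;-.33 .82 -.6 0;-.345 .868 -.6 0;-.345 .868 -.6 0;-.345 .868 -.6 0'; python3 -c "
from h import *
shift(.631,-.115,.0928,7.5)"
```

```text
t: 16.58
ee_pos: [0.63, -0.1145, 0.1812]
eef_rot: [2.063, 2.355, 0.014]
force: [-0.1, 0.4, -0.5]
opening: 0.0494
t 16.58 pos [ 0.63   -0.1145  0.1812] yaw 7.6 tilt [0.014 0.   ] shift [-0.002 -0.003  0.56 ] turn 0.001 open 0.0494 F [-0.1  0.4 -0.5]
```

```bash
python3 -m inch '-.002 -.003 .1 0;-.002 -.003 .25 0;-.002 -.003 .4 0;-.002 -.003 .48 0;-.002 -.003 .52 0;-.002 -.003 .54 0;-.002 -.003 .55 0;-.002 -.003 .557 0;-.002 -.003 .557 0;-.002 -.003 .557 0'; python3 -m inch '0 0 0 0;0 0 0 0;0 0 0 0;0 0 0 0' .5;  python3 -m inch '0 0 -.05 0;0 0 -.15 0;0 0 -.3 0;0 0 -.5 0;0 0 -.65 0;0 0 -.65 0;0 0 -.65 0' .6; python3 - <<'E'
from h import *
shift(.442,.0845,.13,7.5)
E
```

```text
t: 17.42
ee_pos: [0.6317, -0.1151, 0.071]
eef_rot: [2.063, 2.354, 0.016]
force: [-0.2, 0.1, 0.2]
opening: 0.0492
t: 17.75
ee_pos: [0.6318, -0.1151, 0.0712]
eef_rot: [2.063, 2.354, 0.016]
force: [-0.0, -0.0, -0.8]
opening: 0.0662
t: 18.33
ee_pos: [0.6312, -0.115, 0.204]
eef_rot: [2.06, 2.351, 0.021]
force: [-0.4, -0.1, 0.2]
opening: 0.0706
t 18.33 pos [ 0.6312 -0.115   0.204 ] yaw 7.5 tilt [ 0.021 -0.001] shift [ 1.115 -0.817  0.467] turn 0.001 open 0.0706 F [-0.4 -0.1  0.2]
```

```bash
python3 -m inch '.12 -.1 0 0;.26 -.2 0 0;.4 -.3 0 0;.54 -.4 0 0;.68 -.5 0.05 0;.82 -.6 .1 0;.95 -.7 .2 0;1 -.78 .3 0;1 -.81 .4 0;1 -.815 .46 0;1 -.815 .46 0'; python3 - <<'E'
from h import *
shift(.442,.0845,.043,7.5)
d=img("scene")
print([ (k,b[4].round(4)) for k in("purple","blue","orange") for b in blobs(d,k)])
R["blue"]=R["blue"][:2]+(.12,)
d=img("top")
print([ (k,b[4].round(4)) for k in("purple","blue","orange") for b in blobs(d,k)])
E
```

```text
t: 19.25
ee_pos: [0.4422, 0.0614, 0.1056]
eef_rot: [2.06, 2.355, 0.011]
force: [-0.0, -0.0, -0.1]
opening: 0.0703
t 19.25 pos [0.4422 0.0614 0.1056] yaw 7.6 tilt [ 0.014 -0.003] shift [0.117 0.008 0.43 ] turn 0.003 open 0.0703 F [-0.  -0.  -0.1]
[('purple', array([0.8208, 0.3317, 0.072 ])), ('purple', array([0.4467, 0.0813, 0.072 ])), ('blue', array([ 0.529 , -0.3961,  0.11  ])), ('blue', array([ 0.6265, -0.1147,  0.11  ])), ('orange', array([0.4351, 0.2555, 0.054 ]))]
[('purple', array([0.4328, 0.0969, 0.072 ])), ('blue', array([ 0.6267, -0.1146,  0.12  ])), ('orange', array([0.4335, 0.2557, 0.054 ]))]
```

```bash
python3 -m inch '.06 .005 0 0;.117 .008 .05 0;.117 .008 .2 0;.117 .008 .32 0;.117 .008 .4 0;.117 .008 .43 0;.117 .008 .43 0;.117 .008 .43 0' ; python3 -m inch '0 0 0 0;0 0 0 0;0 0 0 0;0 0 0 0;0 0 0 0;0 0 0 0' -1 10; python3 -c "
from h import *
shift(.6077,.0647,.18,7.5)"
```

```text
t: 20.02
ee_pos: [0.4453, 0.085, 0.022]
eef_rot: [2.061, 2.351, 0.019]
force: [-0.5, 0.6, 0.0]
opening: 0.0705
t: 20.52
ee_pos: [0.4458, 0.0849, 0.0227]
eef_rot: [2.061, 2.35, 0.02]
force: [0.2, -0.6, 7.3]
opening: 0.0494
t 20.52 pos [0.4458 0.0849 0.0227] yaw 7.5 tilt [ 0.021 -0.001] shift [-0.208  0.803 -0.652] turn 0.0 open 0.0494 F [ 0.2 -0.6  7.3]
```

```bash
python3 -m inch '0 0 -.1 0;0 0 -.25 0;0 0 -.42 0;-.03 .1 -.55 0;-.06 .25 -.6 0;-.1 .4 -.6 0;-.13 .55 -.6 0;-.17 .7 -.6 0;-.2 .78 -.6 0;-.208 .8 -.6 0;-.208 .8 -.6 0;-.208 .8 -.6 0'; python3 -c "
from h import *
shift(.6077,.0647,.0562,7.5)"
```

```text
t: 21.52
ee_pos: [0.6056, 0.0649, 0.1457]
eef_rot: [2.061, 2.352, 0.018]
force: [0.0, 0.3, -0.2]
opening: 0.0497
t 21.52 pos [0.6056 0.0649 0.1457] yaw 7.6 tilt [ 0.019 -0.001] shift [-0.     0.     0.565] turn 0.001 open 0.0497 F [ 0.   0.3 -0.2]
```

```bash
python3 -m inch '0 0 .1 0;0 0 .25 0;0 0 .4 0;0 0 .48 0;0 0 .52 0;0 0 .54 0;0 0 .555 0;0 0 .562 0;0 0 .562 0;0 0 .562 0'; python3 -m inch '0 0 0 0;0 0 0 0;0 0 0 0;0 0 0 0' .5;  python3 -m inch '0 0 -.05 0;0 0 -.15 0;0 0 -.3 0;0 0 -.5 0;0 0 -.65 0;0 0 -.65 0;0 0 -.65 0' .6; python3 - <<'E'
from h import *
shift(.434,.2555,.11,7.5)
E
```

```text
t: 22.35
ee_pos: [0.6083, 0.0649, 0.0343]
eef_rot: [2.06, 2.351, 0.02]
force: [-0.8, 0.7, 0.0]
opening: 0.0495
t: 22.68
ee_pos: [0.6084, 0.0649, 0.0345]
eef_rot: [2.06, 2.351, 0.02]
force: [-0.1, 0.0, 0.1]
opening: 0.066
t: 23.27
ee_pos: [0.607, 0.0654, 0.1671]
eef_rot: [2.058, 2.348, 0.026]
force: [0.2, -0.2, 0.0]
opening: 0.0709
t 23.27 pos [0.607  0.0654 0.1671] yaw 7.5 tilt [0.025 0.   ] shift [ 1.057 -0.743  0.381] turn 0.001 open 0.0709 F [ 0.2 -0.2  0. ]
```

```bash
python3 -m inch '.12 -.1 0 0;.26 -.2 0 0;.4 -.3 0 0;.54 -.4 0 0;.68 -.5 0.0 0;.82 -.6 .05 0;.95 -.7 .1 0;1 -.74 .15 0;1 -.74 .2 0;1 -.74 .25 0;1 -.74 .25 0'; python3 - <<'E'
from h import *
shift(.435,.2555,.025,7.5)
d=img("scene"); a=cv2.resize(d["pixels"][130:280,220:420],(800,600),interpolation=cv2.INTER_CUBIC)
cv2.imwrite("pics/s9.png",cv2.cvtColor((255*(a/255.)**.6).astype(np.uint8),cv2.COLOR_RGB2BGR))
E
```

```text
t: 24.18
ee_pos: [0.4348, 0.2422, 0.1105]
eef_rot: [2.059, 2.348, 0.018]
force: [0.0, 0.2, -0.6]
opening: 0.0704
t 24.18 pos [0.4348 0.2422 0.1105] yaw 7.5 tilt [ 0.022 -0.004] shift [ 0.07  -0.002  0.545] turn 0.0 open 0.0704 F [ 0.   0.2 -0.6]
```

View pics/s9.png

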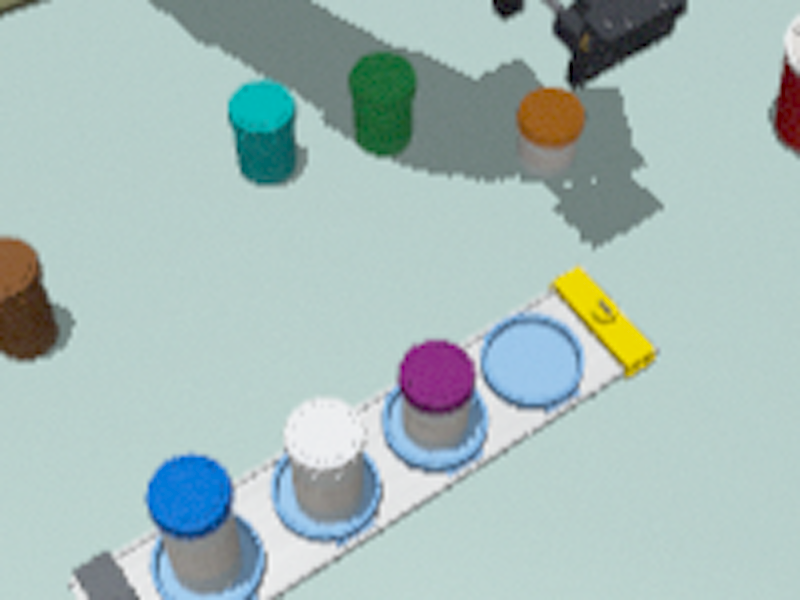

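Blue, white and purple stand in their cups. Orange is at crop (550,117), still free, and the cup of pipettes is clear.

```bash
python3 - <<'E'
from h import *
d=img("scene")
for nm,p,o,s in(("blue",(.451,-.0691,.1513),(200,150),4),("orange",(.4348,.2422,.134),(220,130),4)):
    for e in(-1,1):
        th=np.radians(7.5); q=np.array(p)+[.0935*np.cos(th)-e*.0375*-np.sin(th)*-1,.0935*np.sin(th)+e*.0375,.064]
        print(nm,((proj(d,q)-o)*s).round(0))
E
python3 -m inch '.04 -.002 .1 0;.07 -.002 .2 0;.07 -.002 .3 0;.07 -.002 .33 0;.07 -.002 .33 0;.07 -.002 .33 0'
```

```text
blue [226. 208.]
blue [339. 146.]
orange [595.  96.]
orange [686.  45.]
t: 24.78
ee_pos: [0.4356, 0.2559, 0.0464]
eef_rot: [2.061, 2.345, 0.022]
force: [0.2, 0.8, 0.5]
opening: 0.0708
```

```bash
python3 -m inch '0 0 .08 0;0 0 .16 0;0 0 .2 0;0 0 .215 0;0 0 .215 0;0 0 .215 0' ; python3 -m inch '0 0 0 0;0 0 0 0;0 0 0 0;0 0 0 0;0 0 0 0;0 0 0 0' -1 10; python3 -c "
from h import *
shift(.5965,.148,.16,7.5)"
```

```text
t: 25.28
ee_pos: [0.437, 0.256, 0.0041]
eef_rot: [2.061, 2.344, 0.024]
force: [-0.3, 1.2, -0.0]
opening: 0.0705
t: 25.78
ee_pos: [0.4373, 0.2562, 0.0045]
eef_rot: [2.061, 2.344, 0.025]
force: [-0.1, 0.0, 6.0]
opening: 0.0497
t 25.78 pos [0.4373 0.2562 0.0045] yaw 7.4 tilt [ 0.026 -0.001] shift [-0.641  0.737 -0.638] turn -0.003 open 0.0497 F [-0.1  0.   6. ]
```

```bash
python3 -m inch '0 0 -.1 0;0 0 -.25 0;0 0 -.42 0;-.08 .1 -.52 0;-.18 .22 -.55 0;-.3 .35 -.55 0;-.41 .48 -.55 0;-.52 .6 -.55 0;-.6 .69 -.55 0;-.64 .735 -.55 0;-.64 .735 -.55 0;-.64 .735 -.55 0'; python3 -c "
from h import *
shift(.5965,.148,.038,7.5)"
```

```text
t: 26.78
ee_pos: [0.596, 0.1478, 0.1183]
eef_rot: [2.063, 2.344, 0.024]
force: [-0.6, -0.2, -0.7]
opening: 0.0496
t 26.78 pos [0.596  0.1478 0.1183] yaw 7.3 tilt [ 0.024 -0.001] shift [ 0.003 -0.01   0.519] turn -0.005 open 0.0496 F [-0.6 -0.2 -0.7]
```

```bash
python3 -m inch '.003 -.01 .1 0;.003 -.01 .25 0;.003 -.01 .36 0;.003 -.01 .44 0;.003 -.01 .48 0;.003 -.01 .5 0;.003 -.01 .513 0;.003 -.01 .518 0;.003 -.01 .518 0;.003 -.01 .518 0'; python3 -m inch '0 0 0 0;0 0 0 0;0 0 0 0;0 0 0 0' .5;  python3 -m inch '0 0 -.05 0;0 0 -.15 0;0 0 -.3 0;0 0 -.5 0;0 0 -.7 0;0 -.2 -.85 0;0 -.4 -.85 0;0 -.6 -.85 0;0 -.8 -.85 0;0 -.8 -.85 0;0 -.8 -.85 0' .6; python3 - <<'E'
from h import *
hol={"orange":(.5965,.148),"purple":(.6077,.0647),"white":(.6195,-.0242),"blue":(.631,-.115)}
R={k:(v[0],v[1],v[2]+.01) for k,v in R.items()}; import h; h.R=R
R["white"]=((0,0,175),(180,40,255),.10)
for n in("scene","top"):
    d=img(n)
    for k in hol:
        for b in blobs(d,k,40):
            e=b[4][:2]-hol[k]
            if np.hypot(*e)<.04: print(n,k,(1000*e).round(1),b[2:4])
d=img("scene")
a=cv2.resize(d["pixels"][110:310,190:470],(784,560),interpolation=cv2.INTER_CUBIC)
cv2.imwrite("pics/s10.png",cv2.cvtColor((255*(a/255.)**.6).astype(np.uint8),cv2.COLOR_RGB2BGR))
E
```

```text
t: 27.62
ee_pos: [0.597, 0.1483, 0.0155]
eef_rot: [2.063, 2.343, 0.026]
force: [0.0, -0.6, -0.8]
opening: 0.0497
t: 27.95
ee_pos: [0.5972, 0.1483, 0.0158]
eef_rot: [2.063, 2.343, 0.026]
force: [-0.3, 0.7, -0.1]
opening: 0.0662
t: 28.87
ee_pos: [0.431, 0.127, 0.1822]
eef_rot: [2.059, 2.345, 0.021]
force: [1.1, -0.3, 0.7]
opening: 0.0705
scene orange [-0.3  0.5] (19, 18)
scene purple [ 1.5 -1.2] (19, 19)
scene white [35.7 -9.3] (56, 56)
scene blue [ 0.  -0.4] (21, 21)
top orange [4.6 0.5] (18, 12)
top purple [-3.8  0.2] (18, 19)
top blue [-4.3  0.2] (19, 19)
```

View pics/s10.png

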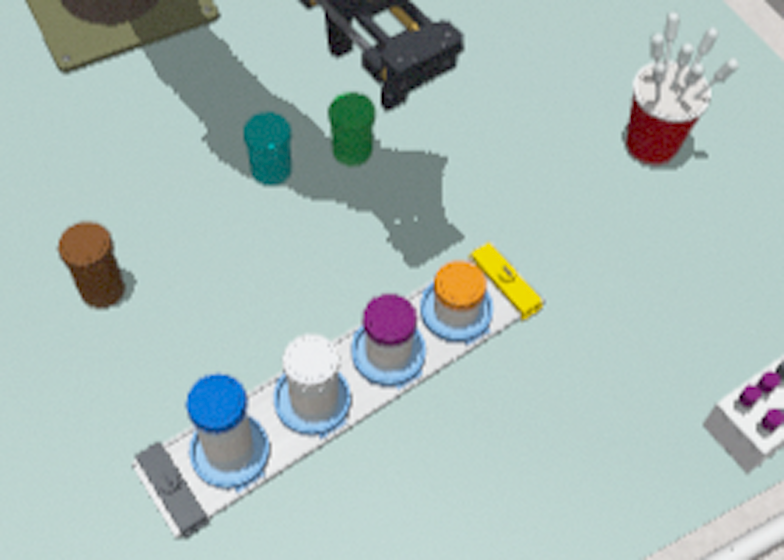

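All four pots stand upright in their cups: orange next to yellow, then purple, white and blue. The red cup and the decoys are untouched, and the gripper is clear.

```bash
python3 -c "
from station import ctrl
print(ctrl.finish_job())"
```

```text
the job is handed in; nothing more can be done
None
```

The rack is set up and handed in at about 29 s of the 112 s allowed. From the yellow stop the pots stand orange, purple, white, blue, one per holder in order of height.

**Last checks:**
- **Pots:** The final picture shows all four upright inside their cups. Lid centres are within about 5 mm of the holder centres, and there is 10 mm of clearance around each pot. White's final mask merged with the rack plate, so its figure (about 4 mm off) comes from a picture taken just after it was placed.
- **Seating:** Each pot was let go about 0–2 mm above its holder floor. I judged that they stand flat by eye only.
- **Surroundings:** The red cup and the brown, green and turquoise look-alikes were not touched. The gripper was clear of everything at hand-in.

**What went wrong or disagreed:**
- **First white grasp:** It failed because the fingers shut on top of the lid, at about 18 N upward; the pot did not move. Probing the table showed the true tip height is about 23.5 mm above the reported one, and I corrected every later move for it.
- **Camera views:** Top and scene views differ by about 4–5 mm in x on some of the placed lids. Either reading is still inside the clearance.

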